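# Open the paint box onto its stay and put the jar away

### The job

Lift the lid of the grey paint box by its bar, past its balance point, and lower it gently back onto the rubber bumper behind the box so that it stays open by itself: do not let it drop, and do not press it hard against the bumper. Then set the glass jar down gently, upright, in the box's empty compartment, and leave the brush cup, spray can and tape roll where they are.

Things in the scene. Friction and masses are not known exactly. Their poses are not given: they have to be found in the camera images.
- box: Grey steel paint box fixed to the table, 190 mm deep (its x) by 270 mm long (its y) by 90 mm high, walls and floor 4 mm. Origin at the centre of its underside, z up. The lid's bar is on its -x side, the hinge on its +x rim. A 4 mm divider across the middle (at y = 0, as high as the walls) makes two compartments, each 182 mm in x and 129 mm in y: the one on the +y side is full of metal paint tubes, the one on the -y side, centred at x = 0, y = -67 mm, is empty.
- lid (a joint): Angle of the lid in rad: 0 closed (flat on the box), growing as it opens; it balances upright at about 1.57. Pushed past that it falls on backwards until it leans on the rubber bumper. The bumper is adjustable and its setting is not reported: the lid meets it somewhere between 1.75 and 2.10 rad, to be found by feel. The hinge turns freely, so a lid let go anywhere else drops. The lid is a flat plate, 190 by 270 by 6 mm, with its bar 0.4 to 0.75 kg in all.
- lid_bar (a point): Middle of the lid's lifting bar: a round steel bar 12 mm thick, 120 mm long, parallel to the hinge (along the box's y), carried on two straps at its ends 45 mm out from the lid's free edge, so that there is a 39 mm gap between bar and lid; 94 mm above the table when closed. It can be pinched from above all the way round. It moves with the lid on a circle of 235 mm about the hinge. The point's axes turn with the lid.
- lid_hinge (a point): Middle of the hinge line, on the box's +x rim 90 mm above the table; the hinge runs along the box's y.
- stay: Dark steel bracket behind the box: an upright 35 mm wide, 250 mm high, 156 mm behind the hinge line (towards the box's +x), at the box's y = 0. 145 mm above the hinge it carries a rod with a rubber ball bumper, 30 mm, sprung (2.5 N per mm, 10 mm travel), pointing at the lid; its tip is 33 to 93 mm behind the hinge line. Origin on the table, 11 mm behind the hinge; axes as the box's.
- jar: Closed glass paint jar, a cylinder 50 mm across and 70 mm high with a black cap and paper label, about 0.18 kg, standing on the table. Origin at the centre of its underside, z up.
- brush_cup: Bystander: open steel cup, 70 mm across, 95 mm high, with brushes standing in it up to 220 mm. Origin at the centre of its underside.
- spray_can: Bystander: plain metal spray can with white cap, 65 mm across, 180 mm high. Origin at the centre of its underside.
- tape_roll: Bystander: roll of masking tape lying flat, 100 mm across, 25 mm high. Origin at the centre of its underside.
There are look-alikes about, which are no part of the job. There is more than one size of the jar; the job needs the middle-sized.

How it is judged:
On the way:
1. the lid leans back on the bumper, past its balance point, and has been let go (value of joint lid above 1.65 rad and contact force between lid and stay above 0.2 N and contact force between the fingers and lid below 0.1 N and velocity of joint lid between -0.1 and 0.1 rad/s), for 0.3 s.
At the end, for the whole second after the job is handed in: The lid is open beyond 1.65 rad, leaning on the bumper of the stay, at rest and not held; the jar stands upright (within 0.12 rad) on the floor of the empty compartment (origin within 70 mm of the box's centre in x, -112 to -22 mm in y, less than 12 mm above the box's underside), at rest and let go (all of step 1 and x of jar in the frame of box between -0.07 and 0.07 m and y of jar in the frame of box between -0.112 and -0.022 m and z of jar in the frame of box below 0.012 m and angle between jar's own z axis and vertical below 0.12 rad and linear speed of jar below 0.03 m/s and contact force between the fingers and jar below 0.1 N); the robot touches nothing.
It fails at once if the lid is pressed or knocked against the bumper with more than 15 N (contact force between lid and stay above 15 N).
It fails at once if the lid is let drop: back onto the bumper (past 1.7 rad, opening faster than 0.8 rad/s) or shut (closing faster than 1.5 rad/s) ((value of joint lid above 1.7 rad and velocity of joint lid above 0.8 rad/s) or velocity of joint lid below -1.5 rad/s).
It fails at once if the jar is dropped: it moves faster than 0.5 m/s while not held (linear speed of jar above 0.5 m/s and contact force between the fingers and jar below 0.1 N).
It fails at once if the jar is tipped over (angle between jar's own z axis and vertical above 0.8 rad).
It fails at once if the brush cup, spray can or tape roll is moved more than 30 mm (distance of any of brush_cup, spray_can, tape_roll from where it was at the start of the episode above 0.03 m).
It also fails if it takes over 72 s, if anything falls off the work surface, if the arm or the gripper's body presses on something with over 40 N, if the wrist force passes 120 N, or if a joint passes its speed limit or range.

### The arm

A 6-joint arm with a two-finger parallel gripper is mounted at the origin on the work surface. World frame = base frame: x ahead of the robot, y to its left, z up, the work surface at z = 0. Lengths are in m, angles in rad, forces in N, time in s.
With the tool pointing down it reaches from about 0.375 to 0.925 m from the base axis. Payload 5.7 kg.
Tool frame: the origin (TCP) lies between the finger pads; the fingertips stand 11 mm ahead of it and the grasp point (between the pads) lies 8 mm behind it; y points along the fingers, x is the direction in which the jaws open and shut, and the axes are right-handed (so a half turn about y gives the same grasp; the last joint's range is limited). The gripper opens to 88 mm and grips with 3 to 60 N. Pads are 20 mm wide; open, the fingers measure 115 mm over their backs; the gripper's body (75 mm by 178 mm) begins 61 mm behind the grasp point.
Start: joints at [-1.277, 0.359, 1.51, -0, 1.272, -0.115], TCP at [0.238, -0.551, 0.234] pointing down, gripper open.
Joint ranges: [-2.97, 2.97], [-1.01, 2.36], [0.21, 2.38], [-0.96, 4.11], [0.2, 2.71], [-2.98, 2.98]. Speed limits (rad/s): [2.39, 2.39, 3.14, 3.14, 3.14, 3.14].

### API

Orientations are given as a rotation vector (axis times angle).
In Python, from plant import monitor, cams, job gives the robot as it stands.
- The arm moves only by the tool step_arm, never from a script. Its arguments are lists of equal length, an entry for each row: "slide": the shift along the tool's x, y, z in m, a list of three; "roll": the turn about the tool's y in rad; "gripper": the opening, from 0 (shut) to 1 (fully open). In form: {"slide": [[x, y, z], ...], "roll": [roll, ...], "gripper": [gripper, ...]}. A call has 1 to 8 rows; each row shifts and turns the commanded pose from where the row before left it, along the tool's axes as they then stand; what a row does not reach is not made up. A row lasts 1/8 s, in which the tool goes at most 62.5 mm and 10.7 degrees, less where a joint would pass 70% of its speed; a pose out of reach is approached as far as the arm can. A call is refused whole if a number of a shift passes 0.0625 or a number of a turn 0.188, either way. A call with a gripper value outside its range is refused whole. The fingers move at their own pace and stop on an object; "newtons" is the grip in N (left out, the last holds). Time passes only in rows, so rows that do not move let the fingers close. It gives the time, the measured TCP pose, the force and the opening at its end, in the units of the state.
- monitor.read_state(): the state, without advancing time (a new reading comes with each control period).
- cams.read_camera(name): name is "scene" or "top"; returns the picture (480x640x3 uint8, red, green, blue); there is no depth.
- cams.get_calibration(name): a dict with "camera_matrix" (3x3 intrinsics, pixels), "k1" (the pictures are not rectified: a ray, as slopes to the right and down, at radius r is drawn at 1 + k1 r^2 times it, then the intrinsics apply), "extrinsics" (4x4, takes a point from camera to world coordinates). Camera axes: x right, y up, looking along -z (the intrinsics and any distortion apply to the point x, -y, -z); pixel columns grow to the right and rows downward; lengths in m; the calibration is good to about 2 mm. A picture is of the moment at which its call begins. get_calibration takes no time and is no camera call.
- job.sign_off(): hands the job in, once; it reports no verdict.
The state is a dict: "t": time; "qpos": joint angles; "qd": joint speeds; "joint_efforts": joint torques, N m; "eef_pos": TCP position; "orientation": TCP orientation; "ft_force": force on the tool from outside, world axes, zero at the start; "moment": the same for the moment, N m; "width": opening from 0.0 (shut) to 1.0 (fully open).
Only numpy, scipy, OpenCV 4.12 (cv2) and the standard library are available. Lean on these libraries where they do the work, as an engineer would, in place of code of your own. Each camera call takes 0.05 s, during which the arm holds its last target.

## Working session

There is one attempt and no reset: what is moved stays moved. The work goes in short steps, Python scripts to look and compute and a tool call to move; the robot and the scene stay as the last step left them, time stands still between calls to the robot, and variables do not carry over. Pictures are saved under pics/ and viewed, and the job is handed in when it is done.

Besides the shell and the picture viewer there is one more tool, called by a JSON object that holds its "name" and its "arguments", one argument or row to a line. step_arm: Moves the arm, as the interface text tells. Its arguments: {"type":"object","properties":{"slide":{"type":"array","items":{"type":"array","items":{"type":"number"}}},"roll":{"type":"array","items":{"type":"number"}},"gripper":{"type":"array","items":{"type":"number"}},"newtons":{"type":"number"}},"required":["slide","roll","gripper"]}

```bash
mkdir -p pics; ls; python3 - <<'E'
from plant import monitor, cams, job
import cv2,numpy as np
np.set_printoptions(precision=4,suppress=True)
for n in ("scene","top"):
    cv2.imwrite(f"pics/{n}0.png",cams.read_camera(n)[:,:,::-1])
    c=cams.get_calibration(n);print(n,c)
print(monitor.read_state())
E
```

```text
pics
scene {'camera_matrix': array([[446.4742,   0.    , 320.0275],
       [  0.    , 446.4742, 233.4244],
       [  0.    ,   0.    ,   1.    ]]), 'k1': 0.03954126576929982, 'extrinsics': array([[ 0.449 , -0.6234,  0.6401,  1.2489],
       [ 0.8933,  0.3303, -0.3049, -0.3415],
       [-0.0214,  0.7087,  0.7052,  0.8537],
       [ 0.    ,  0.    ,  0.    ,  1.    ]])}
top {'camera_matrix': array([[488.4039,   0.    , 323.5624],
       [  0.    , 488.4039, 246.7269],
       [  0.    ,   0.    ,   1.    ]]), 'k1': -0.12080776271895169, 'extrinsics': array([[-0.0092,  0.9953, -0.0968,  0.45  ],
       [-0.9999, -0.01  , -0.0086, -0.0175],
       [-0.0096,  0.0967,  0.9953,  1.142 ],
       [ 0.    ,  0.    ,  0.    ,  1.    ]])}
{'t': 0.1, 'qpos': array([-1.2771,  0.3594,  1.5113, -0.    ,  1.2725, -0.1151]), 'qd': array([-0.0005, -0.0014, -0.002 ,  0.0012, -0.0009,  0.0014]), 'joint_efforts': array([ -0.0001, -51.6358, -27.1406,   0.0676,   0.0276,  -0.    ]), 'eef_pos': array([ 0.2383, -0.55  ,  0.2329]), 'orientation': array([-1.3743,  0.9039, -0.9019]), 'ft_force': array([ 0.2344, -0.1736, -0.9182]), 'moment': array([-0.0126,  0.0158,  0.0455]), 'width': 0.9991148588794586}
```

View pics/scene0.png

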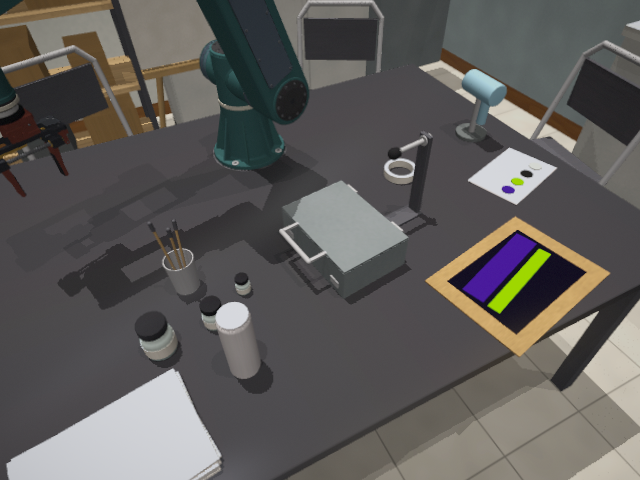

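View pics/top0.png

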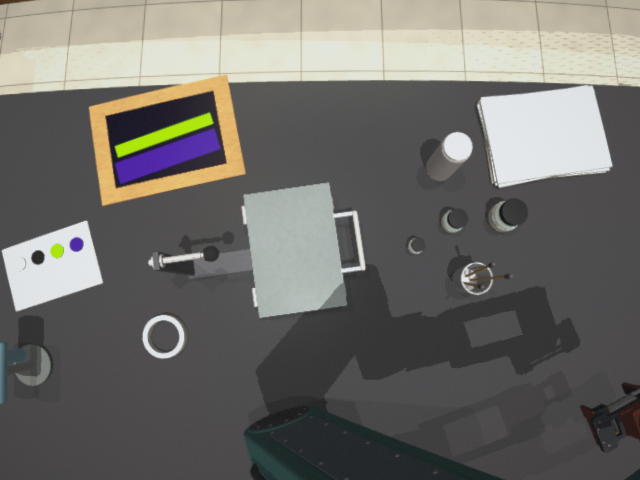

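The top view shows the lid quad at about (244..346, 183..318) and the bar at (362,241), pointing to -y. The three jars are at (416,245) small, (454,220) middle and (510,213) large. Now I'll measure.

```bash
cat > h.py <<'E'
import numpy as np,cv2
from plant import monitor, cams, job
np.set_printoptions(precision=4,suppress=True)
def ray(n,uv):
    c=cams.get_calibration(n);K=c["camera_matrix"];k=c["k1"];E=c["extrinsics"]
    d=np.array([(uv[0]-K[0,2])/K[0,0],(uv[1]-K[1,2])/K[1,1]]);s=d.copy()
    for _ in range(30): s=d/(1+k*(s@s))
    v=E[:3,:3]@np.array([s[0],-s[1],-1]);return E[:3,3],v
def onz(n,uv,z):
    o,v=ray(n,uv);return o+v*(z-o[2])/v[2]
def proj(n,P):
    c=cams.get_calibration(n);K=c["camera_matrix"];k=c["k1"];E=c["extrinsics"]
    p=E[:3,:3].T@(np.asarray(P,float)-E[:3,3]);s=np.array([p[0],-p[1]])/-p[2];s=s*(1+k*(s@s))
    return s*K[0,0]+K[:2,2]
def tri(a,b):
    (o1,v1),(o2,v2)=ray("top",a),ray("scene",b)
    A=np.stack([v1,-v2],1);t=np.linalg.lstsq(A,o2-o1,rcond=None)[0]
    p,q=o1+v1*t[0],o2+v2*t[1];return (p+q)/2,np.linalg.norm(p-q)
def rot():
    return cv2.Rodrigues(np.array(monitor.read_state()["orientation"]))[0]
E
python3 - <<'E'
from h import *
print(rot())
t=cv2.imread("pics/top0.png");s=cv2.imread("pics/scene0.png")
z=cv2.resize(t[165:335,225:405],None,fx=4,fy=3.5,interpolation=cv2.INTER_CUBIC);cv2.imwrite("pics/ztop.png",z)
z=cv2.resize(t[180:300,390:540],None,fx=5,fy=5,interpolation=cv2.INTER_CUBIC);cv2.imwrite("pics/zjar.png",z)
z=cv2.resize(s[110:310,260:450],None,fx=4,fy=3,interpolation=cv2.INTER_CUBIC);cv2.imwrite("pics/zsc.png",z)
z=cv2.resize(s[220:390,120:280],None,fx=4,fy=3.5,interpolation=cv2.INTER_CUBIC);cv2.imwrite("pics/zjs.png",z)
E
```

```text
[[ 0.3975 -0.0005  0.9176]
 [-0.9176  0.0015  0.3975]
 [-0.0016 -1.      0.0002]]
```

View pics/ztop.png

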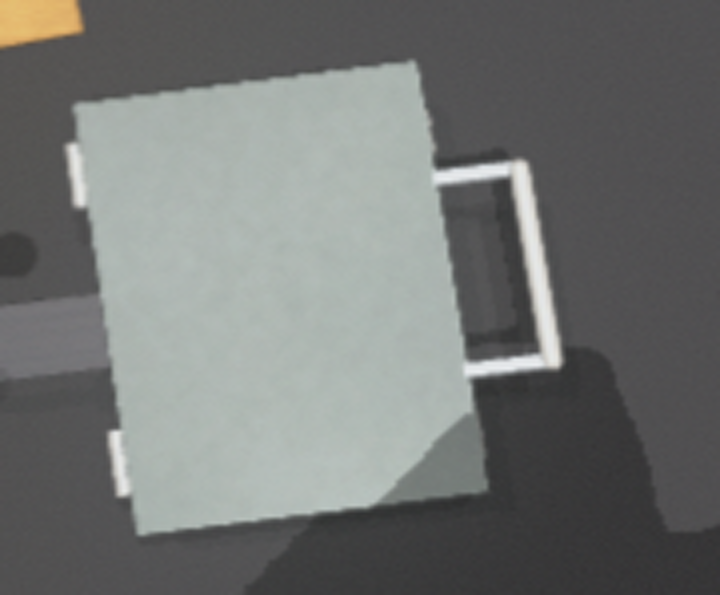

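View pics/zjar.png

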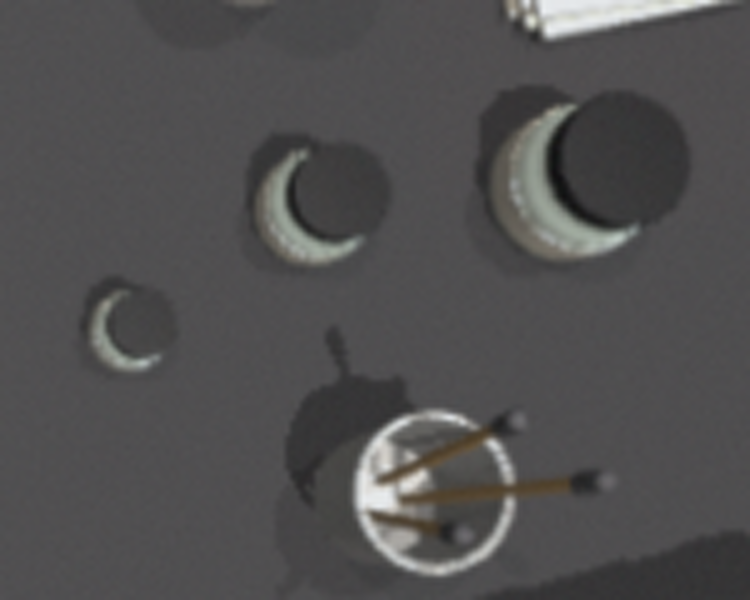

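View pics/zsc.png

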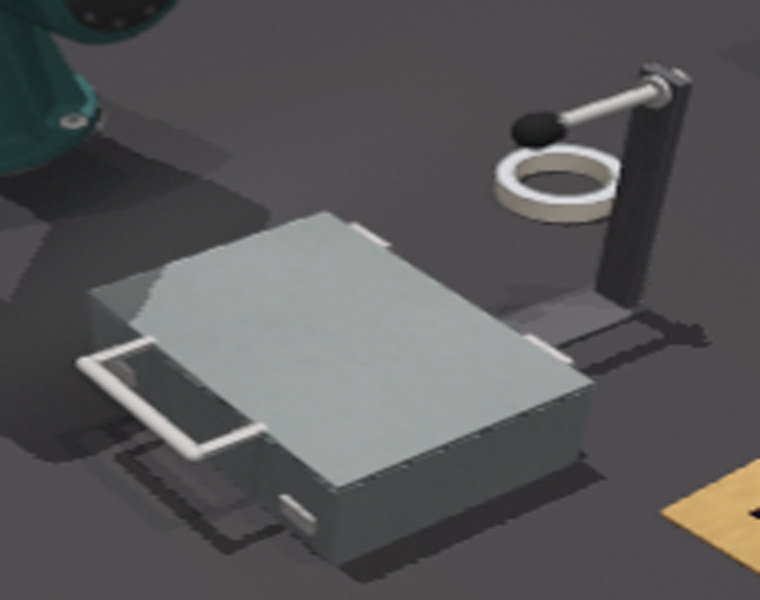

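View pics/zjs.png

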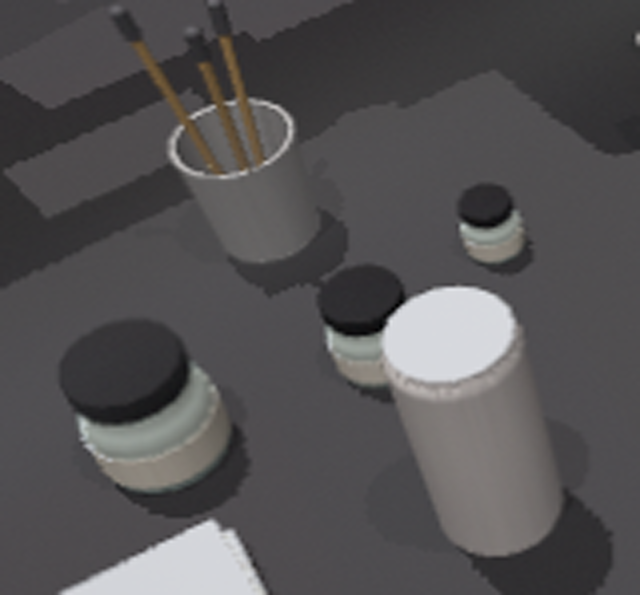

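```bash
python3 - <<'E'
from h import *
U=lambda p,sx,sy,ox,oy:np.array([(p[0]+.5)/sx-.5+ox,(p[1]+.5)/sy-.5+oy])
T=lambda p:U(p,4,3.5,225,165);S=lambda p:U(p,4,3,260,110)
names=["+x-y","-x-y","-x+y","+x+y","bar-y","bar+y"]
tp=[(77,103),(416,62),(487,492),(136,535),(519,160),(555,366)]
sp=[(593,381),(340,488),(90,290),(325,211),(195,455),(85,363)]
P=[]
for n,a,b in zip(names,tp,sp):
    p,e=tri(T(a),S(b)); q=onz("top",T(a),.096); q2=onz("scene",S(b),.096); P.append((q+q2)/2); print(n,p,e,q[:2],q2[:2])
    Q=q if 'bar' not in n else onz("top",T(a),.094)
P=np.array(P);print([np.linalg.norm(P[i]-P[(i+1)%4]) for i in range(4)])
c=P[:4].mean(0); ax=(P[0]+P[3]-P[1]-P[2]);ax=ax[:2]/np.linalg.norm(ax[:2]);ay=(P[2]+P[3]-P[0]-P[1]);ay=ay[:2]/np.linalg.norm(ay[:2])
y1=np.arctan2(ax[1],ax[0]);y2=np.arctan2(ay[1],ay[0])-np.pi/2
print("centre",c,"yaw",y1,y2)
bm=(P[4]+P[5])/2;print("bar mid",bm,"len",np.linalg.norm(P[4]-P[5]))
yaw=y1;R=np.array([[np.cos(yaw),-np.sin(yaw)],[np.sin(yaw),np.cos(yaw)]])
print("bar in box",R.T@(bm[:2]-c[:2]),"comp",c[:2]+R@[0,-.067])
J=lambda p:U(p,5,5,390,180);JS=lambda p:U(p,4,3.5,120,220)
print("jar",tri(J((340,191)),JS((361,296))),onz("top",J((340,191)),.07),onz("scene",JS((361,296)),.07))
print("small",tri(J((141,321)),JS((486,205))),"big",tri(J((620,160)),JS((125,366))))
print("cup rim",onz("top",J((435,492)),.095),"can",onz("top",(457,147),.18))
# bumper ball
print("ball",tri((211,254),S((538,130))))
E
```

```text
+x-y [0.6691 0.1648 0.0968] 8.263266577217284e-05 [0.6692 0.1649] [0.6684 0.1654]
-x-y [ 0.6936 -0.0202  0.0938] 0.0012399089038706047 [ 0.6928 -0.0208] [ 0.6954 -0.0206]
-x+y [ 0.4261 -0.0556  0.095 ] 0.0007323568559711195 [ 0.426  -0.0559] [ 0.4274 -0.0557]
+x+y [0.4009 0.1312 0.0939] 0.0013819448922334837 [0.4013 0.1316] [0.4031 0.1292]
bar-y [ 0.6298 -0.0768  0.0967] 0.0019093999615269056 [ 0.6302 -0.076 ] [ 0.6288 -0.0775]
bar+y [ 0.503  -0.0928  0.0911] 0.0017721289004392696 [ 0.5024 -0.0933] [ 0.5081 -0.0936]
[np.float64(0.1875334578567238), np.float64(0.2697213292168844), np.float64(0.18777774960404253), np.float64(0.2688844003249365)]
centre [0.548  0.0548 0.096 ] yaw 1.703839445315848 -4.582407628545782
bar mid [ 0.5674 -0.0851  0.096 ] len 0.12540438075758634
bar in box [-0.1412 -0.0007] comp [0.6144 0.0636]
jar (array([ 0.6166, -0.3093,  0.0663]), np.float64(0.00017449805460799622)) [ 0.6161 -0.3083  0.07  ] [ 0.6195 -0.3096  0.07  ]
small (array([ 0.5611, -0.2217,  0.0448]), np.float64(0.0004405055216063933)) big (array([ 0.6265, -0.4307,  0.0882]), np.float64(0.00017460926386897465))
cup rim [ 0.4805 -0.3386  0.095 ] can [ 0.7455 -0.2838  0.18  ]
ball (array([0.527 , 0.2029, 0.2346]), np.float64(0.0017319317418424645))
```

{"name": "step_arm", "arguments": {
  "slide": [
    [0,-0.02,0],
    [0,-0.02,0],
    [-0.04,0,0.037],
    [-0.04,0,0.037],
    [-0.04,0,0.037],
    [-0.04,0,0.037],
    [-0.04,0,0.037],
    [-0.04,0,0.037]
  ],
  "roll": [0.1385,0.1385,0,0,0,0,0,0],
  "gripper": [0.41,0.41,0.41,0.41,0.41,0.41,0.41,0.41],
  "newtons": 15
}}

```text
t: 1.1
eef_pos: [0.4276, -0.2818, 0.2734]
orientation: [-1.268, 1.112, -1.111]
ft_force: [0.4, -0.5, 0.4]
width: 0.413
```

{"name": "step_arm", "arguments": {
  "slide": [
    [-0.0355,0,0.0328],
    [-0.0355,0,0.0328],
    [-0.0355,0,0.0328],
    [-0.0355,0,0.0328],
    [-0.0355,0,0.0328],
    [0,0.04,0],
    [0,0.04,0],
    [0,0,0]
  ],
  "roll": [0,0,0,0,0,0,0,0],
  "gripper": [0.41,0.41,0.41,0.41,0.41,0.41,0.41,0.41]
}}

```text
t: 2.1
eef_pos: [0.5635, -0.085, 0.1906]
orientation: [-1.272, 1.118, -1.106]
ft_force: [0.4, -0.3, -0.3]
width: 0.409
```

```bash
python3 - <<'E'
from h import *
s=cams.read_camera("scene")[:,:,::-1];t=cams.read_camera("top")[:,:,::-1]
cv2.imwrite("pics/a1.png",np.hstack([cv2.resize(s[100:340,220:440],(390,425)),cv2.resize(t[140:340,220:420],(400,425))]))
st=monitor.read_state();print(st["eef_pos"],st["ft_force"],rot(),st["qpos"])
for p in [(.567,-.0845,.094)]:print(proj("scene",p),proj("top",p))
E
```

```text
[ 0.5664 -0.086   0.1942] [-0.8316 -0.1406 -0.2656] [[ 0.1313 -0.0003  0.9913]
 [-0.9913  0.0002  0.1313]
 [-0.0002 -1.     -0.0002]] [-0.2714  0.3589  1.6173  0.0001  1.1656  1.1677]
[294.3601 245.4982] [358.7262 239.3972]
```

View pics/a1.png

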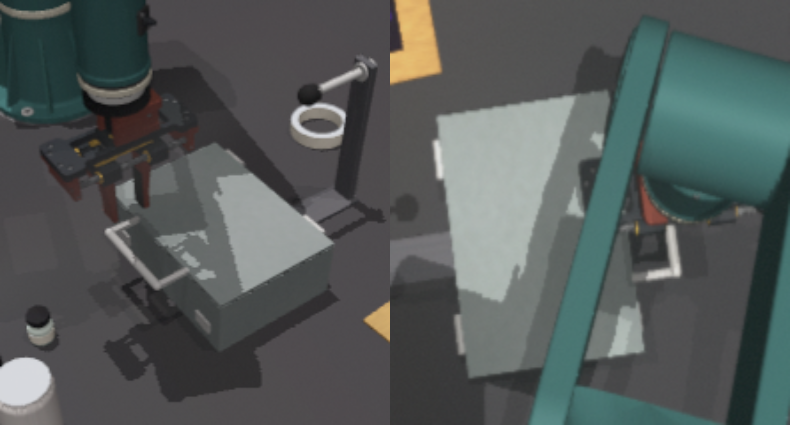

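The scene view shows the gripper square to the bar, with its fingers either side of it at about (130,200) in the crop and the jaws along the box x. I'm descending.

{"name": "step_arm", "arguments": {
  "slide": [
    [-0.001,0.03,0],
    [0,0.03,0],
    [0,0.025,0],
    [0,0.022,0],
    [0,0,0],
    [0,0,0]
  ],
  "roll": [0,0,0,0,0,0],
  "gripper": [0.41,0.41,0.41,0.41,0.41,0.41]
}}

```text
t: 2.95
eef_pos: [0.5676, -0.0855, 0.0885]
orientation: [-1.267, 1.109, -1.114]
ft_force: [-0.4, 0.8, 0.8]
width: 0.413
```

```bash
python3 - <<'E'
from h import *
s=cams.read_camera("scene")[:,:,::-1]
cv2.imwrite("pics/a2.png",cv2.resize(s[160:310,220:420],None,fx=4,fy=4,interpolation=cv2.INTER_CUBIC))
st=monitor.read_state();print(st["eef_pos"],st["ft_force"])
E
```

```text
[ 0.5676 -0.0854  0.0885] [ 0.2996  0.8054 -0.382 ]
```

View pics/a2.png

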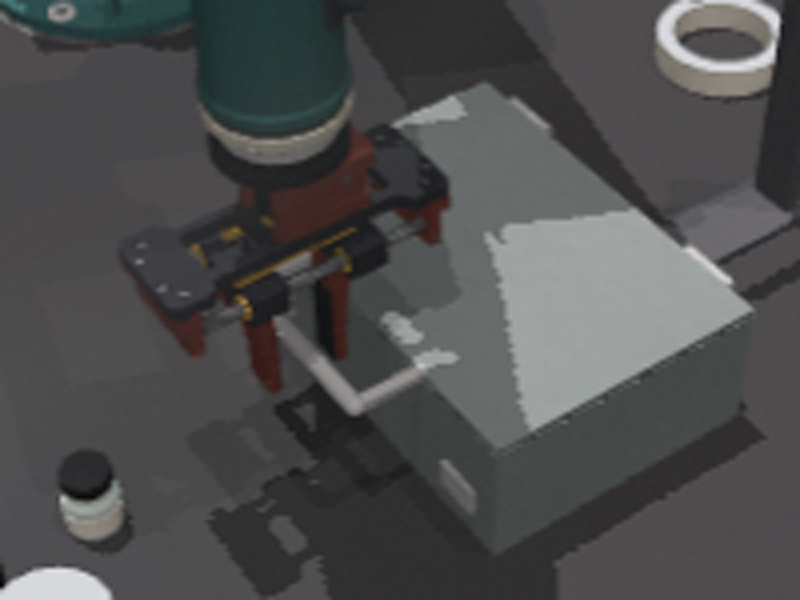

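The bar is between the two fingers, at about (300,340) in the crop. I'm closing on it.

{"name": "step_arm", "arguments": {
  "slide": [
    [0,0.002,0],
    [0,0,0],
    [0,0,0],
    [0,0,0],
    [0,0,0]
  ],
  "roll": [0,0,0,0,0],
  "gripper": [0,0,0,0,0],
  "newtons": 20
}}

```text
t: 3.62
eef_pos: [0.5662, -0.0844, 0.0849]
orientation: [-1.268, 1.112, -1.111]
ft_force: [-0.5, 4.5, 4.2]
width: 0.129
```

```bash
python3 - <<'E'
from h import *
st=monitor.read_state();print(st["eef_pos"],st["ft_force"],st["width"])
# arc plan in tool axes: tool x=-box x, tool y=down
b0=np.arctan2(.004,.235)
b=lambda th:th+np.arctan2(.004,.235)
def pos(th): return np.array([.235*np.cos(b(th)),-.235*np.sin(b(th))]) # tool x (towards bar), tool y down
th=np.r_[0,.06,np.arange(.15,1.51,.1)]
for a,c in zip(th[:-1],th[1:]): print("%.2f"%c,pos(c)-pos(a))
E
```

```text
[ 0.5662 -0.0844  0.0849] [-0.5399  4.5068  4.2361] 0.1287618787488471
0.06 [-0.0007 -0.0141]
0.15 [-0.0026 -0.021 ]
0.25 [-0.0051 -0.0229]
0.35 [-0.0073 -0.0223]
0.45 [-0.0095 -0.0215]
0.55 [-0.0116 -0.0204]
0.65 [-0.0136 -0.0192]
0.75 [-0.0154 -0.0177]
0.85 [-0.0171 -0.0161]
0.95 [-0.0186 -0.0143]
1.05 [-0.02   -0.0124]
1.15 [-0.0211 -0.0103]
1.25 [-0.022  -0.0081]
1.35 [-0.0227 -0.0059]
1.45 [-0.0232 -0.0036]
```

{"name": "step_arm", "arguments": {
  "slide": [
    [-0.0007,-0.0141,0],
    [-0.0026,-0.021,0],
    [-0.0051,-0.0229,0],
    [0,0,0]
  ],
  "roll": [0,0,0,0],
  "gripper": [0,0,0,0]
}}

```text
t: 4.12
eef_pos: [0.565, -0.0762, 0.1442]
orientation: [-1.268, 1.111, -1.112]
ft_force: [0.9, 2.7, -4.0]
width: 0.13
```

```bash
python3 - <<'E'
from h import *
s=cams.read_camera("scene")[:,:,::-1]
cv2.imwrite("pics/a3.png",cv2.resize(s[120:310,220:440],None,fx=3,fy=3,interpolation=cv2.INTER_CUBIC))
st=monitor.read_state();print(st["eef_pos"],st["ft_force"],st["width"])
E
```

```text
[ 0.565  -0.0764  0.1434] [ 1.5339  3.4001 -2.5674] 0.12931651497674296
```

View pics/a3.png

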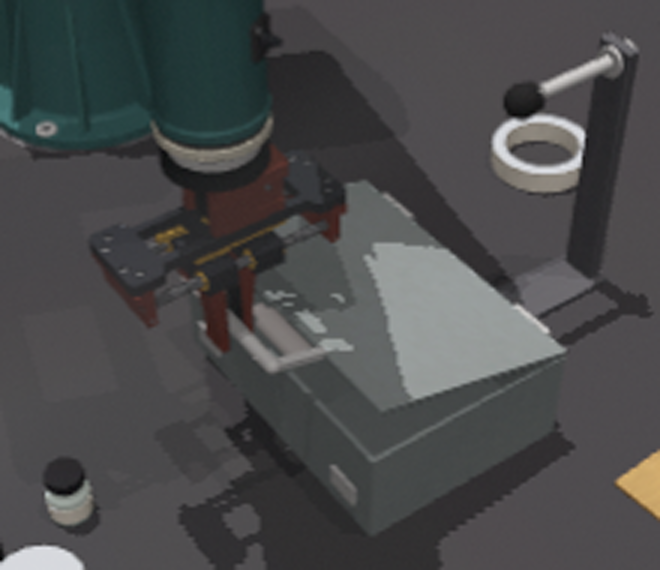

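The lid is lifting and the bar is held. I'll keep following the arc.

{"name": "step_arm", "arguments": {
  "slide": [
    [-0.0073,-0.0223,0],
    [-0.0095,-0.0215,0],
    [-0.0116,-0.0204,0],
    [-0.0136,-0.0192,0],
    [-0.0154,-0.0177,0],
    [-0.0171,-0.0161,0],
    [0,0,0]
  ],
  "roll": [0,0,0,0,0,0,0],
  "gripper": [0,0,0,0,0,0,0]
}}

```text
t: 5.05
eef_pos: [0.5556, -0.0051, 0.2622]
orientation: [-1.272, 1.107, -1.116]
ft_force: [-1.9, -9.1, 7.1]
width: 0.13
```

{"name": "step_arm", "arguments": {
  "slide": [
    [-0.0186,-0.0143,0],
    [-0.02,-0.0124,0],
    [-0.0211,-0.0103,0],
    [-0.022,-0.0081,0],
    [0,0,0]
  ],
  "roll": [0,0,0,0,0],
  "gripper": [0,0,0,0,0]
}}

```text
t: 5.68
eef_pos: [0.5449, 0.0774, 0.3074]
orientation: [-1.27, 1.107, -1.115]
ft_force: [-3.3, -5.4, 12.2]
width: 0.132
```

```bash
python3 - <<'E'
from h import *
s=cams.read_camera("scene")[:,:,::-1]
cv2.imwrite("pics/a4.png",cv2.resize(s[60:310,220:460],None,fx=2.3,fy=2.3,interpolation=cv2.INTER_CUBIC))
st=monitor.read_state();print(st["eef_pos"],st["ft_force"],st["width"])
ax=np.array([-.1308,.9914]);h=np.array([.5356,.1487])
u=-(st["eef_pos"][:2]-h)@ax; w=st["eef_pos"][2]+.008-.09
print("bar angle",np.arctan2(w,u)-.017,"radius",np.hypot(u,w))
def pos(th): b=th+.017;return np.array([.235*np.cos(b),-.235*np.sin(b)])
th=np.r_[1.25,1.35,1.45,np.arange(1.5,1.86,.03)]
for a,c in zip(th[:-1],th[1:]): print("%.2f"%c,pos(c)-pos(a))
E
```

```text
[0.545  0.0768 0.3072] [-3.5547 -5.2348 11.4758] 0.13156598129964206
bar angle 1.2424380696935535 radius 0.2365524947666764
1.35 [-0.0227 -0.0059]
1.45 [-0.0232 -0.0036]
1.50 [-0.0117 -0.0009]
1.53 [-0.007  -0.0003]
1.56 [-0.007  -0.0001]
1.59 [-0.007   0.0001]
1.62 [-0.007   0.0004]
1.65 [-0.007   0.0006]
1.68 [-0.007   0.0008]
1.71 [-0.007  0.001]
1.74 [-0.0069  0.0012]
1.77 [-0.0069  0.0014]
1.80 [-0.0069  0.0016]
1.83 [-0.0068  0.0018]
1.86 [-0.0068  0.002 ]
```

View pics/a4.png

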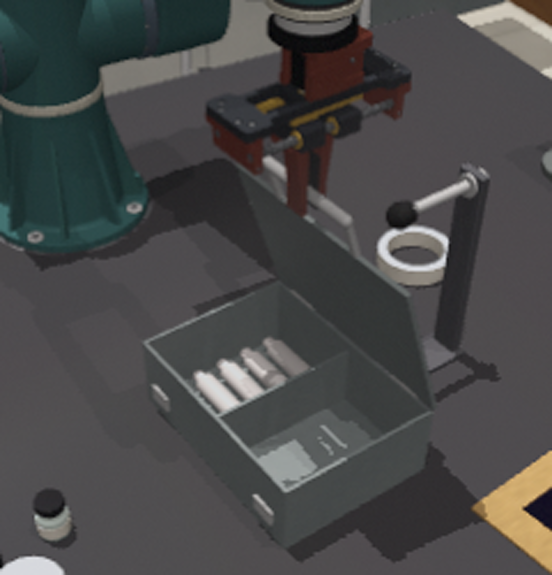

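The lid is at about 1.24 rad, and there is some radial load because the tool sits slightly inside the true arc. I'll raise it a little and continue slowly.

{"name": "step_arm", "arguments": {
  "slide": [
    [-0.0113,-0.0045,0],
    [-0.0114,-0.0034,0],
    [-0.0116,-0.0018,0],
    [-0.0116,-0.0018,0],
    [-0.0117,-0.0009,0],
    [-0.007,-0.0003,0],
    [-0.007,-0.0001,0],
    [0,0,0]
  ],
  "roll": [0,0,0,0,0,0,0,0],
  "gripper": [0,0,0,0,0,0,0,0]
}}

```text
t: 6.72
eef_pos: [0.5352, 0.1498, 0.3176]
orientation: [-1.269, 1.111, -1.111]
ft_force: [2.2, 0.1, 0.9]
width: 0.13
```

{"name": "step_arm", "arguments": {
  "slide": [
    [-0.007,0.0001,0],
    [-0.007,0.0004,0],
    [-0.007,0.0006,0],
    [-0.007,0.0008,0],
    [0,0,0]
  ],
  "roll": [0,0,0,0,0],
  "gripper": [0,0,0,0,0]
}}

```text
t: 7.35
eef_pos: [0.5314, 0.1777, 0.3158]
orientation: [-1.269, 1.111, -1.111]
ft_force: [2.5, 0.9, -0.1]
width: 0.13
```

```bash
python3 - <<'E'
from h import *
s=cams.read_camera("scene")[:,:,::-1]
cv2.imwrite("pics/a5.png",cv2.resize(s[60:310,250:470],None,fx=2.4,fy=2.4,interpolation=cv2.INTER_CUBIC))
st=monitor.read_state();print(st["eef_pos"],st["ft_force"],st["width"])
ax=np.array([-.1308,.9914]);h=np.array([.5356,.1487])
u=-(st["eef_pos"][:2]-h)@ax; w=st["eef_pos"][2]+.008-.09
print("bar angle",np.arctan2(w,u)-.017,"radius",np.hypot(u,w))
E
```

```text
[0.5314 0.1774 0.3159] [ 3.1789 -0.0765  0.7872] 0.1324080616150644
bar angle 1.6771357798048323 radius 0.23565659139180067
```

View pics/a5.png

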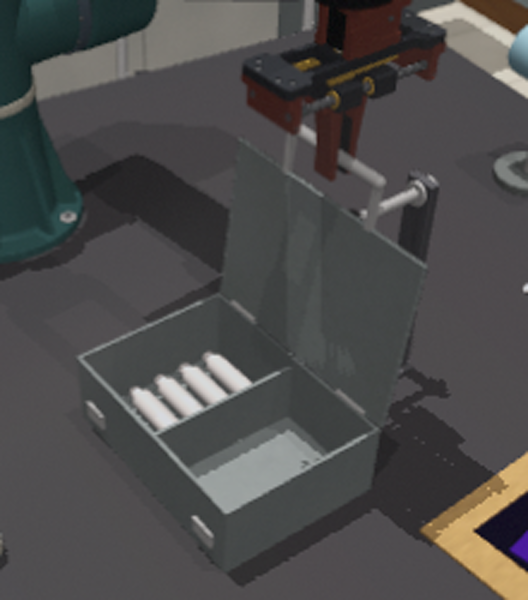

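The lid is past vertical, at about 1.68 rad. From here I'll feel for the bumper in small steps.

{"name": "step_arm", "arguments": {
  "slide": [
    [-0.0035,0.0005,0],
    [-0.0035,0.0005,0],
    [0,0,0]
  ],
  "roll": [0,0,0],
  "gripper": [0,0,0]
}}

```text
t: 7.78
eef_pos: [0.5305, 0.1841, 0.3148]
orientation: [-1.269, 1.112, -1.111]
ft_force: [3.1, -0.7, 0.2]
width: 0.131
```

{"name": "step_arm", "arguments": {
  "slide": [
    [-0.0035,0.0006,0],
    [-0.0035,0.0006,0],
    [0,0,0]
  ],
  "roll": [0,0,0],
  "gripper": [0,0,0]
}}

```text
t: 8.15
eef_pos: [0.5296, 0.1912, 0.3137]
orientation: [-1.269, 1.111, -1.111]
ft_force: [3.2, 0.7, 0.3]
width: 0.128
```

{"name": "step_arm", "arguments": {
  "slide": [
    [-0.0025,0.0005,0],
    [0,0,0]
  ],
  "roll": [0,0],
  "gripper": [0,0]
}}

```text
t: 8.4
eef_pos: [0.5293, 0.1935, 0.3132]
orientation: [-1.268, 1.112, -1.111]
ft_force: [2.6, 0.3, -0.1]
width: 0.132
```

{"name": "step_arm", "arguments": {
  "slide": [
    [-0.0025,0.0005,0],
    [0,0,0]
  ],
  "roll": [0,0],
  "gripper": [0,0]
}}

```text
t: 8.65
eef_pos: [0.5289, 0.196, 0.3127]
orientation: [-1.269, 1.112, -1.111]
ft_force: [2.0, 0.7, -0.4]
width: 0.13
```

{"name": "step_arm", "arguments": {
  "slide": [
    [-0.002,0.0004,0],
    [0,0,0]
  ],
  "roll": [0,0],
  "gripper": [0,0]
}}

```text
t: 8.9
eef_pos: [0.5286, 0.1979, 0.3122]
orientation: [-1.269, 1.112, -1.111]
ft_force: [2.6, 0.5, 1.3]
width: 0.128
```

{"name": "step_arm", "arguments": {
  "slide": [
    [-0.002,0.0004,0],
    [0,0,0]
  ],
  "roll": [0,0],
  "gripper": [0,0]
}}

```text
t: 9.15
eef_pos: [0.5284, 0.1999, 0.3118]
orientation: [-1.269, 1.112, -1.111]
ft_force: [3.1, 0.2, 0.2]
width: 0.128
```

```bash
python3 - <<'E'
from h import *
s=cams.read_camera("scene")[:,:,::-1]
cv2.imwrite("pics/a6.png",cv2.resize(s[60:260,320:460],None,fx=3,fy=3,interpolation=cv2.INTER_CUBIC))
st=monitor.read_state();print(st["eef_pos"],st["ft_force"],st["width"])
E
```

```text
[0.5284 0.1998 0.3118] [ 2.5309  0.6104 -0.9824] 0.13041203563359027
```

View pics/a6.png

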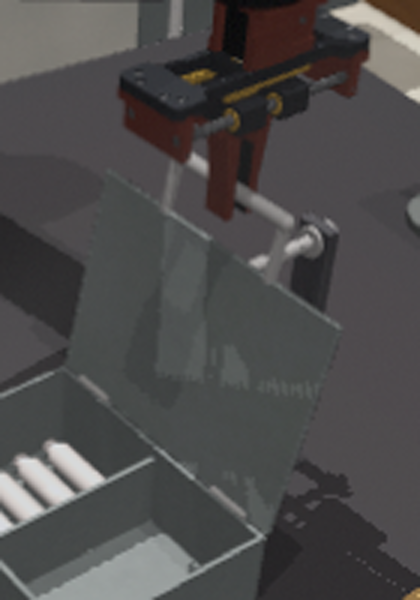

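No contact yet, at about 1.775 rad. I'll continue.

{"name": "step_arm", "arguments": {
  "slide": [
    [-0.002,0.0004,0],
    [0,0,0]
  ],
  "roll": [0,0],
  "gripper": [0,0]
}}

```text
t: 9.45
eef_pos: [0.5281, 0.2018, 0.3114]
orientation: [-1.269, 1.112, -1.111]
ft_force: [3.6, -0.1, -0.4]
width: 0.128
```

{"name": "step_arm", "arguments": {
  "slide": [
    [-0.002,0.0004,0],
    [0,0,0]
  ],
  "roll": [0,0],
  "gripper": [0,0]
}}

```text
t: 9.7
eef_pos: [0.5279, 0.2036, 0.3111]
orientation: [-1.269, 1.111, -1.112]
ft_force: [3.1, -0.2, 0.4]
width: 0.128
```

{"name": "step_arm", "arguments": {
  "slide": [
    [-0.002,0.0005,0],
    [0,0,0]
  ],
  "roll": [0,0],
  "gripper": [0,0]
}}

```text
t: 9.95
eef_pos: [0.5277, 0.2053, 0.3106]
orientation: [-1.269, 1.111, -1.112]
ft_force: [3.1, -3.2, 1.0]
width: 0.128
```

```bash
python3 - <<'E'
from h import *
st=monitor.read_state();print(st["eef_pos"],st["ft_force"],st["moment"])
E
```

```text
[0.5277 0.2053 0.3106] [ 3.1264 -3.1701  0.995 ] [-0.7045 -0.4917  0.0113]
```

Contact felt: Fy fell from about 0 to -3 N at about 1.80 rad, which agrees with the ball position measured earlier. I'll back off 1.5 mm and release.

{"name": "step_arm", "arguments": {
  "slide": [
    [0.0015,-0.0003,0],
    [0,0,0]
  ],
  "roll": [0,0],
  "gripper": [0,0]
}}

```text
t: 10.2
eef_pos: [0.5278, 0.2042, 0.3109]
orientation: [-1.268, 1.112, -1.111]
ft_force: [2.4, -2.4, -0.7]
width: 0.132
```

{"name": "step_arm", "arguments": {
  "slide": [
    [0,0,0],
    [0,0,0],
    [0,0,0],
    [0,0,0],
    [0,0,0],
    [0,0,0]
  ],
  "roll": [0,0,0,0,0,0],
  "gripper": [0.2,0.2,0.3,0.4,0.4,0.4]
}}

```text
t: 10.95
eef_pos: [0.5278, 0.2042, 0.3109]
orientation: [-1.269, 1.112, -1.111]
ft_force: [-0.1, 0.5, 0.3]
width: 0.401
```

```bash
python3 - <<'E'
from h import *
s=cams.read_camera("scene")[:,:,::-1]
t=cams.read_camera("top")[:,:,::-1]
cv2.imwrite("pics/a7.png",np.hstack([cv2.resize(s[60:260,320:460],(420,600),interpolation=cv2.INTER_CUBIC),cv2.resize(t[160:340,150:264],(380,600))]))
st=monitor.read_state();print(st["eef_pos"],st["ft_force"],st["width"])
E
```

```text
[0.5278 0.2042 0.3109] [ 0.4415  0.3534 -0.3376] 0.40161865238713224
```

View pics/a7.png

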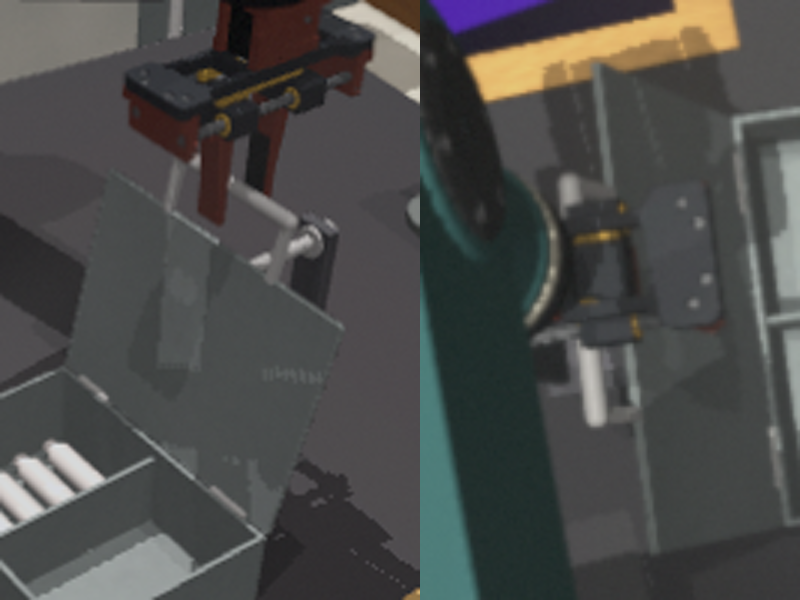

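The lid stands by itself on the bumper, with the bar free between the open fingers. I'm lifting straight off and going over to the jar.

{"name": "step_arm", "arguments": {
  "slide": [
    [0,-0.01,0],
    [0,-0.025,0],
    [0,-0.03,0],
    [0,0,0],
    [0.04,0,0.0017],
    [0.052,0,0.0022],
    [0.052,0,0.0022],
    [0.052,0,0.0022]
  ],
  "roll": [0,0,0,0,0,0,0,0],
  "gripper": [0.4,0.4,0.4,0.4,0.85,0.85,0.85,0.85]
}}

```text
t: 12.05
eef_pos: [0.5615, 0.0095, 0.3749]
orientation: [-1.269, 1.112, -1.111]
ft_force: [0.5, 0.1, -0.2]
width: 0.816
```

{"name": "step_arm", "arguments": {
  "slide": [
    [0.052,0,0.0022],
    [0.052,0,0.0022],
    [0.052,0,0.0022],
    [0.052,0,0.0022],
    [0.052,0,0.0022],
    [0.05,0,0.002],
    [0,0,0],
    [0,0,0]
  ],
  "roll": [0,0,0,0,0,0,0,0],
  "gripper": [0.85,0.85,0.85,0.85,0.85,0.85,0.85,0.85]
}}

```text
t: 13.05
eef_pos: [0.615, -0.294, 0.3748]
orientation: [-1.268, 1.114, -1.11]
ft_force: [0.7, 0.6, 0.1]
width: 0.851
```

```bash
python3 - <<'E'
from h import *
s=cams.read_camera("scene")[:,:,::-1]
cv2.imwrite("pics/a8.png",s)
st=monitor.read_state();print(st["eef_pos"],st["ft_force"],st["width"],rot()[:,0])
E
```

```text
[ 0.6151 -0.2933  0.3753] [ 0.2093  0.6991 -0.0489] 0.8478890481129326 [ 0.1321 -0.9912 -0.0014]
```

View pics/a8.png

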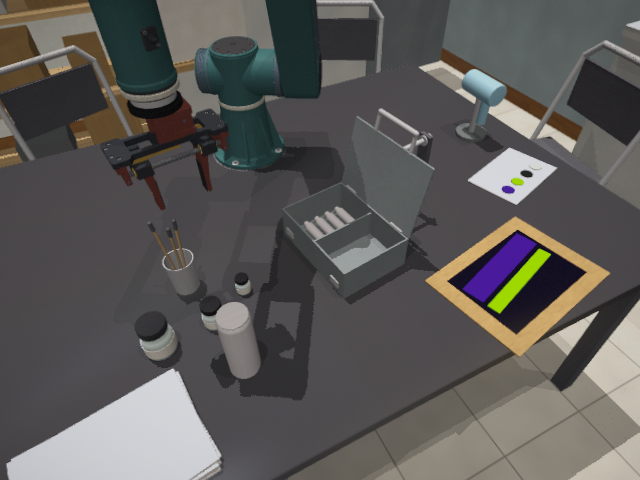

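The lid stays open on the bumper and all bystanders are where they were. I'm centring over the jar and descending.

{"name": "step_arm", "arguments": {
  "slide": [
    [0.016,0.03,0],
    [0,0.05,0],
    [0,0.05,0],
    [0,0.05,0],
    [0,0.05,0],
    [0,0.031,0],
    [0,0,0]
  ],
  "roll": [0,0,0,0,0,0,0],
  "gripper": [0.85,0.85,0.85,0.85,0.85,0.85,0.85]
}}

```text
t: 13.98
eef_pos: [0.6157, -0.3075, 0.1125]
orientation: [-1.27, 1.115, -1.105]
ft_force: [0.0, 0.4, 0.7]
width: 0.852
```

```bash
python3 - <<'E'
from h import *
s=cams.read_camera("scene")[:,:,::-1];t=cams.read_camera("top")[:,:,::-1]
cv2.imwrite("pics/a9.png",np.hstack([cv2.resize(s[210:400,110:290],(400,420)),cv2.resize(t[160:310,390:540],(400,420))]))
st=monitor.read_state();print(st["eef_pos"],st["ft_force"],st["width"])
E
```

```text
[ 0.6183 -0.3097  0.1161] [-0.2828  0.0864 -0.1749] 0.8505021269405842
```

View pics/a9.png

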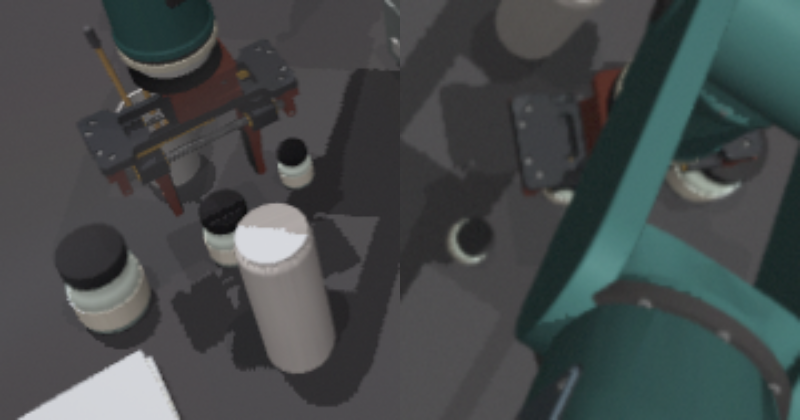

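The jar is between the fingertips, with its cap at about (222,212) in the scene crop. I'm descending to grasp.

{"name": "step_arm", "arguments": {
  "slide": [
    [0,0.02,0],
    [0,0.02,0],
    [0,0.02,0],
    [0,0.02,0],
    [0,0,0]
  ],
  "roll": [0,0,0,0,0],
  "gripper": [0.85,0.85,0.85,0.85,0.85]
}}

```text
t: 14.7
eef_pos: [0.6158, -0.3095, 0.0321]
orientation: [-1.269, 1.116, -1.108]
ft_force: [-0.0, 1.1, -0.6]
width: 0.849
```

{"name": "step_arm", "arguments": {
  "slide": [
    [0,0,0],
    [0,0,0],
    [0,0,0],
    [0,0,0],
    [0,0,0],
    [0,0,0]
  ],
  "roll": [0,0,0,0,0,0],
  "gripper": [0.65,0.5,0.5,0.4,0.4,0.4],
  "newtons": 15
}}

```text
t: 15.45
eef_pos: [0.618, -0.3106, 0.0357]
orientation: [-1.268, 1.11, -1.112]
ft_force: [-0.1, 0.6, 5.9]
width: 0.564
```

```bash
python3 - <<'E'
from h import *
s=cams.read_camera("scene")[:,:,::-1]
cv2.imwrite("pics/a10.png",cv2.resize(s[210:400,110:290],(600,600)))
st=monitor.read_state();print(st["eef_pos"],st["ft_force"],st["width"]*88)
E
```

```text
[ 0.6181 -0.3106  0.0357] [0.3775 1.7453 6.3342] 49.876196164929084
```

View pics/a10.png

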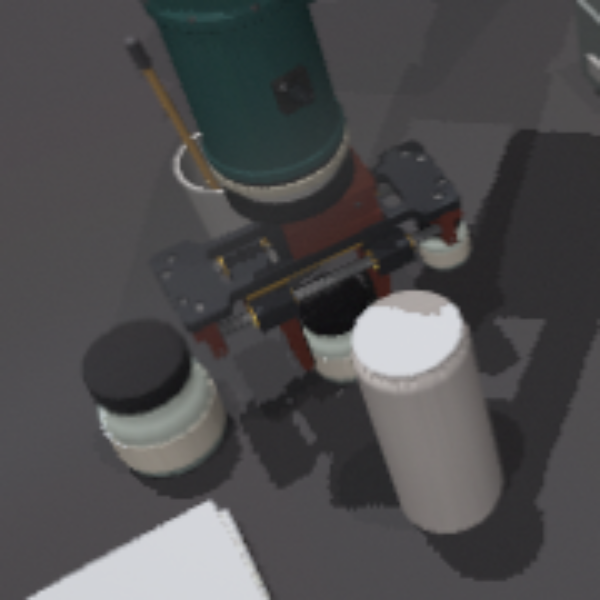

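The jar is gripped, and the opening of 49.9 mm matches its 50 mm. I'm lifting it straight up and carrying it over.

{"name": "step_arm", "arguments": {
  "slide": [
    [0,-0.015,0],
    [0,-0.03,0],
    [0,-0.04,0],
    [0,-0.04,0],
    [0,-0.035,0],
    [0,0,0],
    [-0.03,0,0.004],
    [-0.04,0,0.0053]
  ],
  "roll": [0,0,0,0,0,0,0,0],
  "gripper": [0.4,0.4,0.4,0.4,0.4,0.4,0.4,0.4]
}}

```text
t: 16.5
eef_pos: [0.6164, -0.2395, 0.193]
orientation: [-1.269, 1.115, -1.111]
ft_force: [-0.3, 0.4, -1.8]
width: 0.566
```

{"name": "step_arm", "arguments": {
  "slide": [
    [-0.046,0,0.006],
    [-0.046,0,0.006],
    [-0.046,0,0.006],
    [-0.046,0,0.006],
    [-0.046,0,0.006],
    [-0.03,0,0.004],
    [-0.016,0,0.002],
    [0,0,0]
  ],
  "roll": [0,0,0,0,0,0,0,0],
  "gripper": [0.4,0.4,0.4,0.4,0.4,0.4,0.4,0.4]
}}

```text
t: 17.5
eef_pos: [0.6163, 0.039, 0.194]
orientation: [-1.27, 1.112, -1.11]
ft_force: [-0.3, -0.3, -1.4]
width: 0.566
```

```bash
python3 - <<'E'
from h import *
s=cams.read_camera("scene")[:,:,::-1];t=cams.read_camera("top")[:,:,::-1]
cv2.imwrite("pics/a11.png",np.hstack([cv2.resize(s[100:320,240:460],(400,400)),cv2.resize(t[140:340,200:400],(400,400))]))
st=monitor.read_state();print(st["eef_pos"],st["ft_force"],st["width"]*88)
p=st["eef_pos"];yaw=1.702;R=np.array([[np.cos(yaw),-np.sin(yaw)],[np.sin(yaw),np.cos(yaw)]])
print(R.T@(p[:2]-[.548,.0545]))
E
```

```text
[0.6168 0.0375 0.1944] [ 0.2241 -0.237  -1.3563] 49.72608507747101
[-0.0258 -0.066 ]
```

View pics/a11.png

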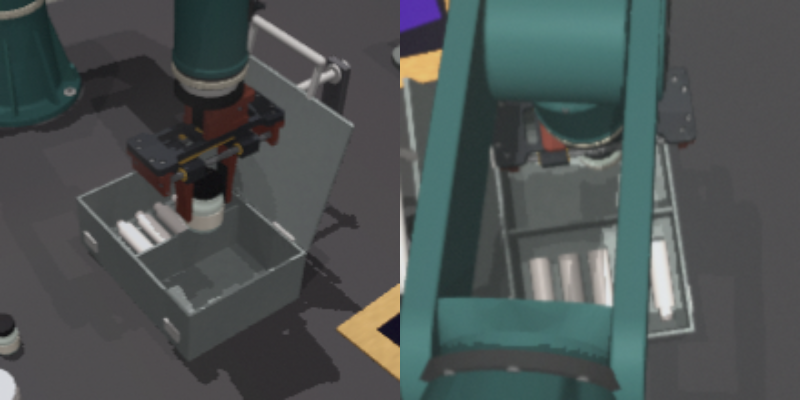

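The jar is held upright above the empty compartment, at box coordinates (-0.026, -0.066). I'm lowering it.

{"name": "step_arm", "arguments": {
  "slide": [
    [0,0.03,0],
    [0,0.035,0],
    [0,0.035,0],
    [0,0.025,0],
    [0,0.015,0],
    [0,0.006,0],
    [0,0,0]
  ],
  "roll": [0,0,0,0,0,0,0],
  "gripper": [0.4,0.4,0.4,0.4,0.4,0.4,0.4]
}}

```text
t: 18.48
eef_pos: [0.6174, 0.0381, 0.0492]
orientation: [-1.268, 1.112, -1.112]
ft_force: [-0.0, 0.1, -1.7]
width: 0.564
```

{"name": "step_arm", "arguments": {
  "slide": [
    [0,0.002,0],
    [0,0.002,0],
    [0,0.002,0],
    [0,0,0]
  ],
  "roll": [0,0,0,0],
  "gripper": [0.4,0.4,0.4,0.4]
}}

```text
t: 18.98
eef_pos: [0.6169, 0.0386, 0.0428]
orientation: [-1.269, 1.112, -1.111]
ft_force: [0.8, -0.0, -2.6]
width: 0.563
```

{"name": "step_arm", "arguments": {
  "slide": [
    [0,0.001,0],
    [0,0.001,0],
    [0,0,0]
  ],
  "roll": [0,0,0],
  "gripper": [0.4,0.4,0.4]
}}

```text
t: 19.35
eef_pos: [0.6169, 0.0385, 0.0408]
orientation: [-1.269, 1.112, -1.111]
ft_force: [-0.1, 0.2, -1.2]
width: 0.567
```

{"name": "step_arm", "arguments": {
  "slide": [
    [0,0.001,0],
    [0,0,0]
  ],
  "roll": [0,0],
  "gripper": [0.4,0.4]
}}

```text
t: 19.6
eef_pos: [0.6169, 0.0385, 0.0398]
orientation: [-1.269, 1.112, -1.111]
ft_force: [-0.0, 0.1, -0.6]
width: 0.562
```

{"name": "step_arm", "arguments": {
  "slide": [
    [0,0.001,0],
    [0,0,0]
  ],
  "roll": [0,0],
  "gripper": [0.4,0.4]
}}

```text
t: 19.85
eef_pos: [0.617, 0.0385, 0.0396]
orientation: [-1.269, 1.111, -1.112]
ft_force: [-1.9, 0.1, 4.3]
width: 0.566
```

Touchdown: z stopped at 0.0396 with Fz at +4.3 N, as predicted. I'm releasing slowly and then rising.

{"name": "step_arm", "arguments": {
  "slide": [
    [0,-0.0005,0],
    [0,0,0],
    [0,0,0],
    [0,0,0],
    [0,0,0]
  ],
  "roll": [0,0,0,0,0],
  "gripper": [0.57,0.62,0.7,0.8,0.8]
}}

```text
t: 20.48
eef_pos: [0.617, 0.0385, 0.0393]
orientation: [-1.269, 1.112, -1.111]
ft_force: [-1.1, 0.0, 0.0]
width: 0.801
```

{"name": "step_arm", "arguments": {
  "slide": [
    [0,-0.02,0],
    [0,-0.03,0],
    [0,-0.04,0],
    [0,-0.04,0],
    [0,-0.04,0],
    [0.04,-0.01,0],
    [0.05,0,0],
    [0.05,0,0]
  ],
  "roll": [0,0,0,0,0,0,0,0],
  "gripper": [0.8,0.8,0.8,0.8,0.8,0.8,0.8,0.8]
}}

```text
t: 21.48
eef_pos: [0.6355, -0.1014, 0.2198]
orientation: [-1.269, 1.11, -1.111]
ft_force: [0.3, 0.2, 0.0]
width: 0.804
```

{"name": "step_arm", "arguments": {
  "slide": [
    [0.06,-0.02,0],
    [0.06,-0.02,0],
    [0,0,0],
    [0,0,0]
  ],
  "roll": [0,0,0,0],
  "gripper": [0.8,0.8,0.8,0.8]
}}

```text
t: 21.98
eef_pos: [0.6504, -0.2173, 0.2583]
orientation: [-1.268, 1.113, -1.111]
ft_force: [1.1, 0.6, -0.4]
width: 0.801
```

```bash
python3 - <<'E'
from h import *
s=cams.read_camera("scene")[:,:,::-1];t=cams.read_camera("top")[:,:,::-1]
cv2.imwrite("pics/f_s.png",s);cv2.imwrite("pics/f_t.png",t)
st=monitor.read_state();print(st["t"],st["eef_pos"],st["ft_force"],st["width"])
E
```

```text
22.075 [ 0.6503 -0.216   0.258 ] [ 0.3816 -0.1828  0.5495] 0.7980684986912255
```

View pics/f_s.png

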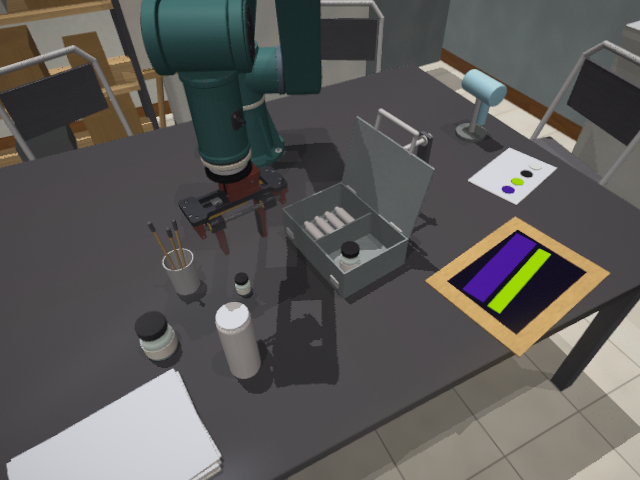

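View pics/f_t.png

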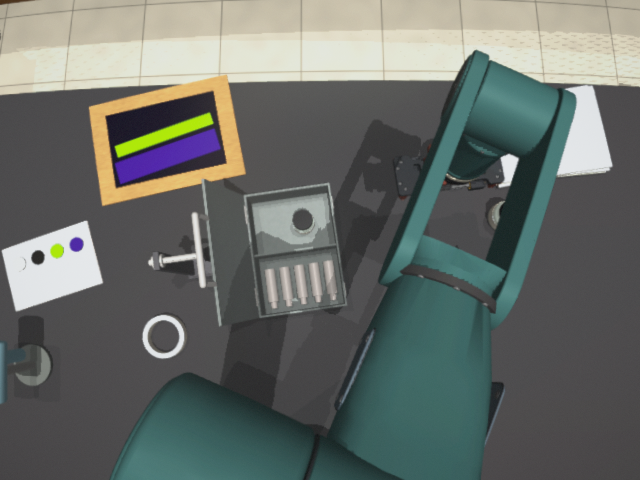

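The jar stands upright in the empty compartment, with its cap at (303,219) in the top view. The lid leans on the bumper and the bystanders haven't moved. One numerical check, then I'll hand in.

```bash
python3 - <<'E'
from h import *
yaw=1.702;R=np.array([[np.cos(yaw),-np.sin(yaw)],[np.sin(yaw),np.cos(yaw)]])
p,e=tri((303,219),(350,249));print("cap top",p,e,"box xy",R.T@(p[:2]-[.548,.0545]))
print("exp px",proj("top",(.617,.0385,.074)),proj("scene",(.617,.0385,.074)))
print(job.sign_off())
E
```

```text
cap top [0.617  0.0374 0.0683] 0.0010811259073061153 box xy [-0.0259 -0.0662]
exp px [302.163  218.5077] [350.2261 247.2451]
the job is handed in; nothing more can be done
None
```

I opened the lid onto its bumper and stood the middle-sized jar in the empty compartment. The job was handed in at about 22 s; the hand-in reports no verdict.

- **Lid:** I lifted it by the bar along its arc and stepped it past upright. It met the bumper at about 1.80 rad: the force on the bar reached about 3 N, which I estimate as 5 N at the bumper. I backed off 1.5 mm and let go. The later pictures show it still leaning there by itself.
- **Jar:** The gripper closed at 49.9 mm, matching the 50 mm jar. It touched the compartment floor at 4 N, was released and stood upright. The last check puts it at box x = -26 mm, y = -66 mm, well inside the limits. Its cap top came out at 68 mm against the expected 74 mm, which I put down to measuring error, since touchdown came at the predicted height.
- **Everything else:** By eye, the brush cup, spray can and tape roll are where they started. The arm is clear of everything.
- **Disagreement on the way:** There was a brief load of about 12 N on the bar near 1.24 rad, because the tool ran slightly inside the true arc. I raised it a little and the load went away.

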